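Centre the wobbly peg doll on its round block

ROBOT

A 6-joint arm with a two-finger parallel gripper is mounted at the origin on the work surface. World frame = base frame: x ahead of the robot, y to its left, z up, the work surface at z = 0. Lengths are in m, angles in rad, forces in N, time in s.
With the tool pointing down it reaches from about 0.275 to 0.85 m from the base axis. Payload 19 kg.
Tool frame: the origin (TCP) lies midway between the tips of the shut fingers; the grasp point (between the pads) lies 19 mm behind it; z points along the fingers, y is the line along which they close (so a half turn about z gives the same grasp; the last joint's range is limited). The gripper opens to 85 mm and grips with 20 to 120 N. Pads are 22 mm wide; open, the fingers measure 114 mm over their backs; the gripper's body (76 mm by 85 mm) begins 54 mm behind the grasp point. The pads swing forward as they close: fully open they stand 13 mm farther back than shut.
Start: joints at [1.168, 0.15, 1.437, -0, 1.554, -0.134], TCP at [0.153, 0.554, 0.231] pointing down, gripper open.
Joint ranges: [-2.8, 2.8], [-0.68, 2.1], [0.12, 2.68], [-1.39, 4.53], [0.16, 2.79], [-2.81, 2.81]. Speed limits (rad/s): [1.89, 1.89, 2.22, 3.01, 3.01, 3.01].

INTERFACE

Orientations are given as a unit quaternion [x, y, z, w].
In Python, from station import ctrl gives the robot as it stands.
- The arm moves only by the tool carry_out, never from a script. Its argument "series" is one flat list of numbers, 7 for each row, row after row: the closure, from 0 (fully open) to 1 (shut), then the shift along the tool's x, y, z in m, then the turn, a rotation vector about the tool's x, y, z in rad. A call has 1 to 8 rows; each row shifts and turns the commanded pose from where the row before left it, along the tool's axes as they then stand; what a row does not reach is not made up. A row lasts 1/12 s, in which the tool goes at most 41.7 mm and 7.16 degrees, less where a joint would pass 70% of its speed; a pose out of reach is approached as far as the arm can. A call with a gripper value outside its range is refused whole. The fingers move at their own pace and stop on an object; "force" is the grip in N (left out, the last holds). Time passes only in rows, so rows that do not move let the fingers close. It gives the time, the measured TCP pose, the force, the opening and the grip force at its end, in the units of the state.
- ctrl.read_state(): the state, without advancing time (a new reading comes with each control period).
- ctrl.get_image(name): name is "scene" or "top" or "wrist"; returns (picture, depth): 480x640x3 uint8, red, green, blue; 480x640 float32, m along the optical axis (not along the pixel's ray), 0 where there is no reading.
- ctrl.camera_info(name): a dict with "fx", "fy", "cx", "cy" (pixels), "R" (3x3) and "t" (3): a world point X has camera coordinates R X + t; the wrist camera has in their place "hand_eye" (4x4, takes a point from camera to tool coordinates, whose origin is the TCP and whose axes are the flange's). Camera axes: x right, y down, z forward; pixel columns grow to the right and rows downward; lengths in m; the calibration is good to about 2 mm. A picture is of the moment at which its call begins: read the wrist's pose just before it. camera_info takes no time and is no camera call.
- ctrl.sign_off(): hands the job in; it is judged then, once.
Trained networks look in the newest picture that a camera, given by its name, has taken for a name from the list of things; names that differ only in an ending like _2 or _b are one class to them, and where a whole thing is asked for, a point or a joint stands for the part that bears it (a point fixed in the world has none). Each returns a list of dicts, best first, with "p" (0 to 1); they miss things now and then, are a little off and sometimes report something else, mostly with a low value. They report only what shows in the picture. A call takes as long as a camera call. They do not tell look-alikes from the thing itself.
- ctrl.silhouettes(camera, name): "region" (480x640 bool, what is visible of it) and "at" ([column, row] in pixels, amid what is visible of it).
- ctrl.spot_point(camera, name): "at" ([column, row] in pixels: a listed point, or the origin of a listed thing).
The state is a dict: "time_s": time; "joint_pos": joint angles; "joint_vel": joint speeds; "joint_torque": joint torques, N m; "position": TCP position; "orientation": TCP orientation; "wrist_force": force on the tool from outside, world axes, zero at the start; "moment": the same for the moment, N m; "finger_gap": finger opening in m; "gripper_force": force on a finger pad.
Only numpy, scipy, OpenCV 4.12 (cv2) and the standard library are available. Lean on these libraries where they do the work, as an engineer would, in place of code of your own. Each camera call takes 0.05 s, during which the arm holds its last target. There are 200 camera calls.

TASK

The little wooden peg doll stands off to one side on top of the round wooden block and would soon fall off. With light pushes of the fingertips low on its foot, slide it to the middle of the block, so that it stands upright and centred inside the dark ring marked on the block's top. Do not pinch, lift, hit hard or knock over the doll, leave the round block where it is, and do not disturb the other toys.

Things in the scene. Friction and masses are not known exactly. Their poses are not given: they have to be found in the camera images.
- doll: beechwood peg doll, 52 mm tall, 20 to 40 g, loose on the plinth, 15 to 24 mm off centre at the start, any direction. Sole 16 mm across, bevelled out to a foot disc 28 mm across, its widest part (upright side 3 to 9 mm above the sole); body 18 mm across at 16 to 30 mm up; round head 22 mm across, 42 mm up. Origin: centre of the sole, z up. Slides if pushed on the foot disc, topples if pushed near the head
- plinth: loose round wooden block: upright cylinder 80 mm across, 50 mm high, 180 g, on the bench. A dark ring line about 40 mm across is drawn on its top around the centre. Origin: centre of its underside, z up (the top's centre is 50 mm above it); its yaw means nothing. Only toys under 41 mm high stand within 150 mm of its axis
- halfmoon: bystander: beechwood half-moon block standing on its flat side, 80 x 30 mm, 40 high, origin at the centre of its underside; stands 55 mm or more from the plinth's axis
- roof: bystander: wooden roof-shaped (triangular) block, 60 x 30 mm, 30 high, origin at the centre of its underside; stands near the plinth too
- column: bystander: upright wooden cylinder block, 36 mm across, 60 high, origin at the centre of its underside; beyond the plinth
- carriage: bystander: red wooden train carriage, 116 x 46 mm, 58 high, length along its x, origin at the centre of its underside
- tugboat: bystander: teal plastic tugboat, 137 x 62 mm, 87 high at the funnel, bow along its +x, origin under its middle
- jar: bystander: closed glass jar of marbles, 76 mm across, 104 high, origin at the centre of its underside
- bucket: bystander: grey aluminium toy bucket, 90 mm across the rim, 82 high, origin at the centre of its underside
Not all that is in view belongs to the job. Of the things that look like the plinth, the middle-sized one is meant.

How it is judged:
At the end, for the whole second after the job is handed in: The doll stands upright (within 0.06 rad) and at rest on top of the round block, its axis within 6 mm of the block's axis (its foot disc inside the ring), and the block stands level within 12 mm of where it was (horizontal distance between doll and plinth below 0.006 m and z of doll in the frame of plinth between 0.047 and 0.053 m and angle between each of doll, plinth's own z axis and vertical below 0.06 rad and linear speed of doll below 0.01 m/s and angular speed of doll below 0.2 rad/s and distance of plinth from where it was at the start of the episode below 0.012 m); the robot touches nothing.
It fails at once if the doll is knocked over or off the block (tilted more than 0.5 rad, or its sole 10 mm below the block's top) (angle between doll's own z axis and vertical above 0.5 rad or z of doll in the frame of plinth below 0.04 m).
It fails at once if the doll is lifted off the block (its sole more than 10 mm above the block's top) (z of doll in the frame of plinth above 0.06 m).
It fails at once if the doll is pinched or hit hard (more than 12 N from the fingers) (contact force between the fingers and doll above 12 N).
It fails at once if the round block is shifted more than 12 mm (distance of plinth from where it was at the start of the episode above 0.012 m).
It fails at once if another toy is disturbed (moved more than 15 mm) (distance of any of halfmoon, roof, column, carriage, tugboat, jar, bucket from where it was at the start of the episode above 0.015 m).
It also fails if it takes over 51 s, if anything falls off the work surface, if the arm or the gripper's body presses on something with over 40 N, if the wrist force passes 120 N, or if a joint passes its speed limit or range.

## Working session

There is one attempt and no reset: what is moved stays moved. The work goes in short steps, Python scripts to look and compute and a tool call to move; the robot and the scene stay as the last step left them, time stands still between calls to the robot, and variables do not carry over. Pictures are saved under pics/ and viewed, at most 10 in all, crops included, and the job is handed in when it is done.

Besides the shell and the picture viewer there is one more tool, called as name(argument=value, ...) on one line, values as JSON. carry_out: Moves the arm, as the interface text tells. Its arguments: {"type":"object","properties":{"series":{"type":"array","items":{"type":"number"}},"force":{"type":"number"}},"required":["series"]}

```bash
mkdir -p pics; cat > h.py <<'E'
import numpy as np, cv2
from station import ctrl
from scipy.spatial.transform import Rotation as Ro
def snap(c,name=None):
    s=ctrl.read_state(); im,d=ctrl.get_image(c); ci=ctrl.camera_info(c)
    if name: cv2.imwrite('pics/'+name,im[:,:,::-1])
    v,u=np.mgrid[:480,:640]
    P=np.stack([(u-ci['cx'])/ci['fx']*d,(v-ci['cy'])/ci['fy']*d,d],-1)
    if 'R' in ci: W=(P-np.array(ci['t']))@np.array(ci['R'])
    else:
        H=np.array(ci['hand_eye']); T=P@H[:3,:3].T+H[:3,3]
        W=T@Ro.from_quat(s['orientation']).as_matrix().T+np.array(s['position'])
    W[d<=0]=np.nan
    return s,im,d,W
E
python3 - <<'E'
from h import *
for c in ['scene','top']:
    s,im,d,W=snap(c,c+'0.png')
    for n in ['plinth','doll']:
        for r in ctrl.silhouettes(c,n)[:4]:
            w=W[r['region']]; print(c,n,round(r['p'],2),np.round(r['at']),np.round(np.nanmedian(w,0),3),np.round(np.nanmin(w,0),3),np.round(np.nanmax(w,0),3))
print(s)
a=cv2.imread('pics/scene0.png');b=cv2.imread('pics/top0.png')
E
```

```text
scene plinth 0.83 [292. 242.] [ 0.559 -0.054  0.041] [ 0.461 -0.084 -0.004] [0.576 0.013 0.059]
scene plinth 0.73 [264. 210.] [ 0.418 -0.074  0.028] [ 0.374 -0.099 -0.002] [ 0.433 -0.046  0.036]
scene plinth 0.55 [365. 237.] [0.615 0.088 0.064] [ 0.533  0.044 -0.005] [0.644 0.176 0.07 ]
scene doll 0.48 [296. 228.] [ 0.56  -0.042  0.073] [ 0.551 -0.052  0.053] [ 0.568 -0.03   0.101]
scene doll 0.46 [138. 294.] [ 0.625 -0.356  0.029] [ 0.487 -0.402 -0.006] [ 0.679 -0.306  0.086]
top plinth 0.92 [334. 273.] [ 0.525 -0.046  0.049] [ 0.493 -0.082 -0.001] [ 0.568 -0.006  0.058]
top plinth 0.73 [343. 329.] [ 0.403 -0.071  0.032] [ 0.376 -0.102 -0.007] [ 0.43  -0.045  0.04 ]
top plinth 0.57 [268. 246.] [0.582 0.098 0.068] [0.531 0.045 0.001] [0.637 0.153 0.076]
top doll 0.74 [370. 283.] [ 0.499 -0.13   0.013] [ 0.473 -0.163 -0.006] [ 0.527 -0.102  0.033]
top doll 0.6 [330. 258.] [ 0.548 -0.04   0.095] [ 0.538 -0.052  0.049] [ 0.562 -0.028  0.105]
top doll 0.15 [332. 273.] [ 0.527 -0.046  0.049] [ 0.491 -0.087 -0.006] [ 0.57  -0.004  0.062]
{'time_s': 0.15, 'joint_pos': array([ 1.16800192e+00,  1.50864737e-01,  1.43786731e+00, -1.53180870e-05,
        1.55381935e+00, -1.34010659e-01]), 'joint_vel': array([-4.20142839e-04, -1.87763752e-03, -1.99917373e-03, -1.08201045e-03,
        8.73676049e-04, -4.12029262e-05]), 'joint_torque': array([ 3.63011888e-03, -7.13377762e+01, -5.71046233e+01, -1.64612202e-04,
        7.11588698e-03, -1.28157461e-05]), 'position': array([0.15264796, 0.55416242, 0.23082604]), 'orientation': array([ 1.33987548e-01,  9.90982900e-01, -4.64238829e-04, -1.19741574e-04]), 'wrist_force': array([-0.02119665,  0.09038239,  0.83080211]), 'moment': array([0.0312333 , 0.04783016, 0.02849483]), 'gripper_force': 0.0, 'finger_gap': 0.08553730816224057}
```

View pics/top0.png

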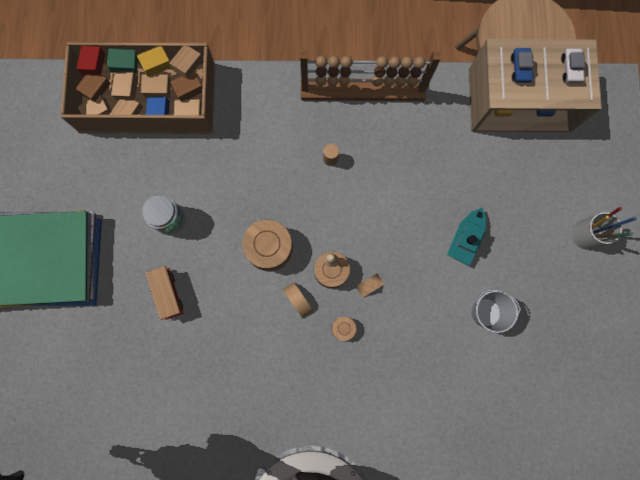

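View pics/scene0.png

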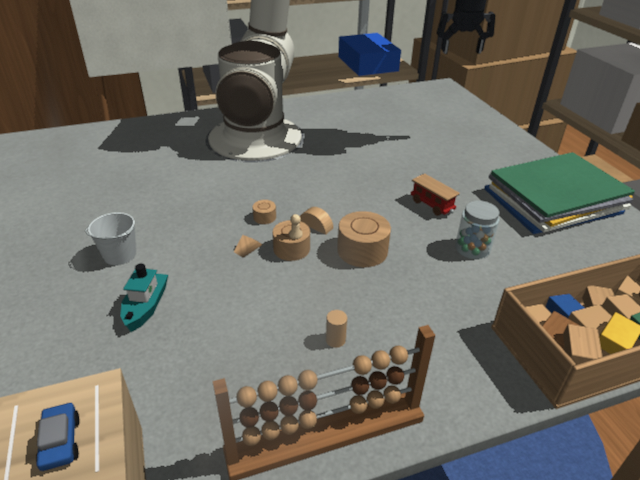

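```bash
python3 - <<'E'
from h import *
s,im,d,W=snap('top')
x,y,z=W[...,0],W[...,1],W[...,2]
near=np.hypot(x-.53,y+.046)<.06
m=near&(abs(z-.05)<.005)
c=cv2.findContours(m.astype(np.uint8),0,1)[0]; c=max(c,key=cv2.contourArea)[:,0]
pts=W[c[:,1],c[:,0]][:,:2]
def circ(p):
    A=np.c_[2*p,np.ones(len(p))];q=np.linalg.lstsq(A,(p**2).sum(1),rcond=None)[0];return q[:2],np.sqrt(q[2]+q[0]**2+q[1]**2)
print('plinth',circ(pts), np.nanmedian(z[m]))
for lo,hi in [(.056,.066),(.066,.082),(.085,.11)]:
    k=near&(z>lo)&(z<hi); print(lo,k.sum(),np.round(np.nanmedian(W[k],0),4),np.round(W[k].min(0),3),np.round(W[k].max(0),3))
# all raised things near
k=(z>.015)&(np.hypot(x-.53,y+.046)<.25)
n,l,st,ce=cv2.connectedComponentsWithStats(k.astype(np.uint8))
for i in range(1,n):
    if st[i,4]>80: w=W[l==i]; print(st[i],np.round(w.min(0),3),np.round(w.max(0),3))
E
```

```text
plinth (array([ 0.53234731, -0.04446029]), np.float64(0.038464231119028955)) 0.04941885720583456
0.056 41 [ 0.5443 -0.0388  0.0606] [ 0.516 -0.076  0.056] [ 0.559 -0.023  0.066]
0.066 8 [ 0.5433 -0.0354  0.0676] [ 0.541 -0.043  0.066] [ 0.548 -0.03   0.072]
0.085 77 [ 0.5507 -0.0399  0.0991] [ 0.542 -0.051  0.09 ] [ 0.561 -0.031  0.104]
[ 242  220   50   51 2001] [0.531 0.045 0.015] [0.64  0.154 0.077]
[ 314  252   36   36 1031] [ 0.493 -0.084  0.015] [ 0.571 -0.006  0.104]
[360 277  19  18 171] [ 0.479 -0.151  0.015] [ 0.518 -0.11   0.035]
[283 283  28  35 438] [0.427 0.002 0.015] [0.503 0.064 0.045]
[332 317  24  24 463] [ 0.377 -0.098  0.016] [ 0.427 -0.046  0.04 ]
```

The top view shows the plinth at about (332,269), with the doll on its far (+x) side at about (330,258). There is a larger look-alike at (268,245) and a smaller one at (344,328). My plan is to go beyond the doll with the fingers slightly apart, so they cradle the foot, and push it towards −x.

carry_out(series=[0.8,-0.0293,-0.0222,0,0,0,0,0.8,-0.0293,-0.0222,0,0,0,0,0.8,-0.0293,-0.0222,0,0,0,0,0.8,-0.0293,-0.0222,0,0,0,0,0.8,-0.0293,-0.0222,0,0,0,0,0.8,-0.0293,-0.0222,0,0,0,0,0.8,-0.0293,-0.0222,0,0,0,0,0.8,-0.0293,-0.0222,0,0,0,0], force=20)

```text
time_s: 1.02
position: [0.3322, 0.3193, 0.2315]
orientation: [0.134, 0.991, 0.0, 0.0]
wrist_force: [1.4, 1.1, -0.1]
finger_gap: 0.0171
gripper_force: 0.0
```

carry_out(series=[0.8,-0.0293,-0.0222,0,0,0,0,0.8,-0.0293,-0.0222,0,0,0,0,0.8,-0.0293,-0.0222,0,0,0,0,0.8,-0.0293,-0.0222,0,0,0,0,0.8,-0.0293,-0.0222,0,0,0,0,0.8,-0.0293,-0.0222,0,0,0,0,0.8,-0.0293,-0.0222,0,0,0,0,0.8,-0.0293,-0.0222,0,0,0,0])

```text
time_s: 1.68
position: [0.5111, 0.0856, 0.2314]
orientation: [0.134, 0.991, 0.0, 0.0]
wrist_force: [0.8, 0.4, -0.6]
finger_gap: 0.0171
gripper_force: 0.0
```

carry_out(series=[0.8,-0.0293,-0.0222,0,0,0,0,0.8,-0.0293,-0.0222,0,0,0,0,0.8,-0.0293,-0.0222,0,0,0,0,0.8,-0.0293,-0.0222,0,0,0,0,0.8,0,0,0,0,0,-0.122,0.8,0,0,0,0,0,-0.122,0.8,0,0,0,0,0,-0.122,0.8,0,0,0,0,0,-0.122])

```text
time_s: 2.35
position: [0.5998, -0.0297, 0.2311]
orientation: [-0.112, 0.994, 0.0, -0.0]
wrist_force: [0.1, -1.0, 0.3]
finger_gap: 0.017
gripper_force: 0.0
```

carry_out(series=[0.8,0,0,0,0,0,0,0.8,0,0,0,0,0,0])

```text
time_s: 2.52
position: [0.5997, -0.0294, 0.2313]
orientation: [-0.107, 0.994, -0.0, -0.0]
wrist_force: [0.2, -0.2, -1.1]
finger_gap: 0.0172
gripper_force: 0.0
```

```bash
python3 - <<'E'
from h import *
s,im,d,W=snap('wrist','w1.png')
print(s['time_s'],s['position'],s['orientation'],s['finger_gap'])
ci=ctrl.camera_info('wrist');print(ci)
x,y,z=W[...,0],W[...,1],W[...,2]
near=np.hypot(x-.535,y+.046)<.06
for lo,hi in [(.045,.054),(.052,.058),(.058,.066),(.066,.082),(.085,.11)]:
    k=near&(z>lo)&(z<hi)
    if k.any(): print(lo,k.sum(),np.round(np.nanmedian(W[k],0),4),np.round(W[k].min(0),3),np.round(W[k].max(0),3))
E
```

```text
2.5167 [ 0.5997466  -0.0293739   0.23126801] [-1.07418884e-01  9.94213849e-01 -5.04030086e-05 -5.58597084e-05] 0.017216859369265862
{'fx': 342.05725140701156, 'fy': 342.05725140701156, 'cx': 314.13490718980967, 'cy': 236.88299039680243, 'hand_eye': array([[-4.67169414e-04, -9.46915461e-01, -3.21482334e-01,
         8.18873155e-02],
       [ 9.99999855e-01, -3.55723993e-04, -4.05399561e-04,
        -6.27995339e-04],
       [ 2.69520132e-04, -3.21482476e-01,  9.46915490e-01,
        -1.42258753e-01],
       [ 0.00000000e+00,  0.00000000e+00,  0.00000000e+00,
         1.00000000e+00]])}
0.045 5378 [ 0.5263 -0.0474  0.0497] [ 0.492 -0.084  0.047] [ 0.571 -0.005  0.052]
0.052 19 [ 0.5379 -0.042   0.0523] [ 0.519 -0.071  0.052] [ 0.554 -0.027  0.058]
0.058 229 [ 0.5428 -0.0429  0.0612] [ 0.537 -0.054  0.058] [ 0.558 -0.027  0.066]
0.066 1 [ 0.5429 -0.0436  0.066 ] [ 0.543 -0.044  0.066] [ 0.543 -0.044  0.066]
0.085 555 [ 0.5504 -0.0408  0.0994] [ 0.541 -0.051  0.091] [ 0.562 -0.03   0.104]
```

View pics/w1.png

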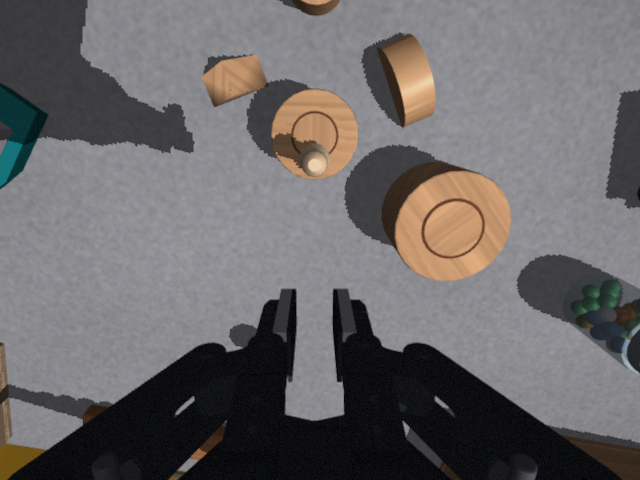

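The wrist view shows the doll's head at about (315,160), the ring centre at about (315,133) and the fingertips at (285,290) and (342,290). The tool x axis is lined up with the push. Next I'll measure the doll, plinth and fingertips.

```bash
cat >> h.py <<'E'
from scipy.optimize import least_squares
def measure(c,px=.5315,py=-.0445,name=None):
    s,im,d,W=snap(c,name)
    x,y,z=W[...,0],W[...,1],W[...,2]
    near=np.hypot(x-px,y-py)<.055
    m=near&(z>.046)
    cs=cv2.findContours(m.astype(np.uint8),0,1)[0]; q=max(cs,key=cv2.contourArea)[:,0]
    p=W[q[:,1],q[:,0]]; p=p[abs(p[:,2]-.05)<.003][:,:2]
    f=least_squares(lambda v:np.hypot(*(p-v[:2]).T)-.0395,[px,py],loss='soft_l1',f_scale=.001).x
    h=W[near&(z>.088)&(z<.107)]
    g=least_squares(lambda v:np.linalg.norm(h-v,axis=1)-.011,[*np.median(h,0)[:2],.092],loss='soft_l1',f_scale=.001).x
    R=Ro.from_quat(s['orientation']).as_matrix()
    print(c,s['time_s'],'plinth',np.round(f,4),'head',np.round(g,4),'tcp',np.round(s['position'],4),
     'tool-frame plinth',np.round(R.T@(np.r_[f,.05]-s['position']),4),'doll',np.round(R.T@(np.r_[g[:2],.05]-s['position']),4),'yawx',np.round(R[:,0],3))
    return s,im,d,W
E
python3 - <<'E'
from h import *
s,im,d,W=measure('wrist')
T=(W-s['position'])@Ro.from_quat(s['orientation']).as_matrix()
k=(abs(T[...,0])<.03)&(abs(T[...,1])<.06)&(T[...,2]>-.06)&(T[...,2]<.02)
t=T[k]; print(len(t))
for a in np.arange(-.03,.005,.005):
    for sg in (-1,1):
        q=t[(t[:,2]>a)&(t[:,2]<=a+.005)&(t[:,1]*sg>0)]
        if len(q): print(round(a,3),sg,len(q),np.round(q.min(0),4),np.round(q.max(0),4))
measure('top')
E
```

```text
wrist 2.5667 plinth [ 0.5319 -0.0446] head [ 0.5514 -0.0406  0.0913] tcp [ 0.5997 -0.0293  0.2313] tool-frame plinth [ 0.0695 -0.0005  0.1813] doll [ 0.0496 -0.0007  0.1813] yawx [-0.977 -0.213  0.   ]
15141
-0.03 -1 287 [-0.0116 -0.0227 -0.03  ] [ 0.011 -0.009 -0.025]
-0.03 1 289 [-0.0121  0.0079 -0.03  ] [ 0.0109  0.0217 -0.025 ]
-0.025 -1 253 [-0.0121 -0.0228 -0.025 ] [ 0.011 -0.009 -0.02 ]
-0.025 1 244 [-0.0115  0.0079 -0.025 ] [ 0.011   0.0216 -0.02  ]
-0.02 -1 223 [-0.011  -0.0227 -0.02  ] [ 0.011 -0.009 -0.015]
-0.02 1 224 [-0.0112  0.0078 -0.02  ] [ 0.011   0.0216 -0.015 ]
-0.015 -1 211 [-0.0091 -0.0227 -0.015 ] [ 0.011 -0.009 -0.01 ]
-0.015 1 213 [-0.0113  0.0079 -0.015 ] [ 0.0109  0.0214 -0.01  ]
-0.01 -1 157 [-0.012  -0.0218 -0.01  ] [ 0.0109 -0.009  -0.005 ]
-0.01 1 163 [-0.0115  0.008  -0.01  ] [ 0.0108  0.0207 -0.005 ]
-0.005 -1 66 [-0.0049 -0.0156 -0.0049] [ 0.0105 -0.009  -0.0003]
-0.005 1 61 [-0.0069  0.008  -0.005 ] [ 0.0106  0.0146 -0.0005]
0.0 1 2 [0.0067 0.008  0.0001] [0.0075 0.0081 0.0006]
top 2.6167 plinth [ 0.5315 -0.0445] head [ 0.5519 -0.0413  0.0913] tcp [ 0.5997 -0.0293  0.2313] tool-frame plinth [ 0.0699 -0.0003  0.1813] doll [ 0.0493 -0.0015  0.1813] yawx [-0.977 -0.213  0.   ]
```

carry_out(series=[0.8,0,-0.0005,0.0353,0,0,0,0.8,0,0,0.0353,0,0,0,0.8,0,0,0.0353,0,0,0,0.8,0,0,0.0353,0,0,0,0.8,0,0,0.0353,0,0,0,0.8,0,0,0,0,0,0,0.8,0,0,0,0,0,0,0.8,0,0,0,0,0,0])

```text
time_s: 3.33
position: [0.6009, -0.03, 0.0571]
orientation: [-0.109, 0.994, -0.0, 0.001]
wrist_force: [0.1, -0.2, 0.0]
finger_gap: 0.0173
gripper_force: 0.0
```

carry_out(series=[0.8,0.006,0,0,0,0,0,0.8,0.006,0,0,0,0,0,0.8,0.005,0,0,0,0,0,0.8,0.003,0,0,0,0,0,0.8,0,0,0,0,0,0,0.8,0,0,0,0,0,0])

```text
time_s: 3.83
position: [0.5803, -0.0343, 0.0553]
orientation: [-0.109, 0.994, -0.0, 0.0]
wrist_force: [0.1, 0.2, -0.6]
finger_gap: 0.0171
gripper_force: 0.0
```

```bash
python3 - <<'E'
from h import *
s,im,d,W=measure('wrist',name='w2.png'); print(s['wrist_force'])
E
```

```text
wrist 3.8333 plinth [ 0.532  -0.0447] head [ 0.5623 -0.0381  0.0988] tcp [ 0.5803 -0.0343  0.0553] tool-frame plinth [0.0495 0.0004 0.0052] doll [0.0184 0.0002 0.0052] yawx [-0.976 -0.217 -0.001]
[ 0.05695288  0.15047632 -0.64959114]
```

View pics/w2.png

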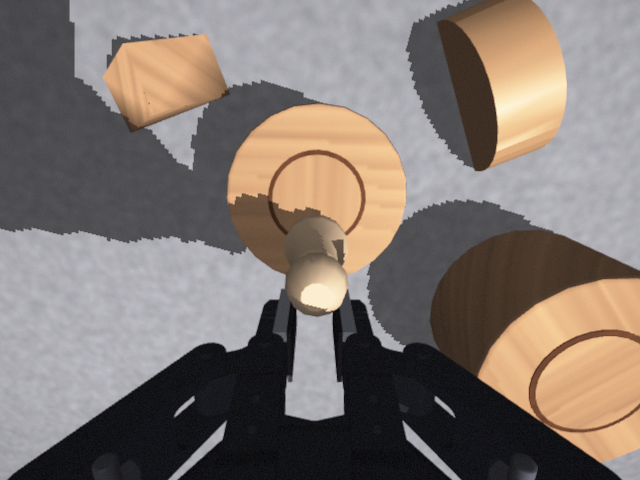

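The view shows the doll upright and centred between the fingertips, with its head at (316,283) and the ring centre at (317,195). I'll start the slow push.

carry_out(series=[0.8,0.002,0,0.001,0,0,0,0.8,0.002,0,0,0,0,0,0.8,0.0015,0,0,0,0,0,0.8,0.0015,0,0,0,0,0,0.8,0.0015,0,0,0,0,0,0.8,0.0015,0,0,0,0,0,0.8,0.0015,0,0,0,0,0,0.8,0.0015,0,0,0,0,0])

```text
time_s: 4.55
position: [0.5675, -0.0371, 0.0538]
orientation: [-0.109, 0.994, -0.0, -0.0]
wrist_force: [0.2, 0.2, 0.2]
finger_gap: 0.017
gripper_force: 0.1
```

carry_out(series=[0.8,0.0015,0,0,0,0,0,0.8,0.0015,0,0,0,0,0,0.8,0.0015,0,0,0,0,0,0.8,0.0015,0,0,0,0,0,0.8,0.0015,0,0,0,0,0,0.8,0.001,0,0,0,0,0,0.8,0,0,0,0,0,0])

```text
time_s: 5.13
position: [0.5592, -0.0389, 0.0538]
orientation: [-0.109, 0.994, -0.0, -0.0]
wrist_force: [-1.2, -0.4, -0.3]
finger_gap: 0.017
gripper_force: 0.0
```

```bash
python3 - <<'E'
from h import *
s,im,d,W=measure('wrist',name='w3.png'); print(s['wrist_force'])
E
```

```text
wrist 5.1333 plinth [ 0.5319 -0.0447] head [ 0.5464 -0.0423  0.0979] tcp [ 0.5592 -0.0389  0.0538] tool-frame plinth [0.0279 0.0003 0.0038] doll [ 0.0132 -0.0005  0.0038] yawx [-0.976 -0.217  0.   ]
[-1.24257764 -0.40594884 -0.26799384]
```

View pics/w3.png

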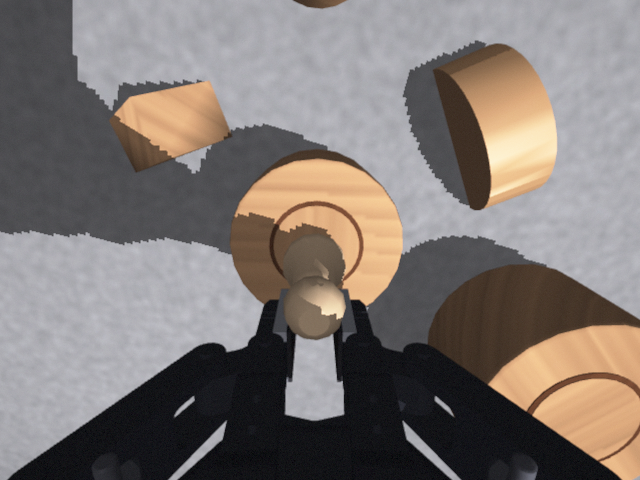

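The plinth has not moved and the doll rests in the cradle, with its head at (315,308), its foot at (315,262) and the ring centre at (317,243). About 5.7 mm remains, so I'll push that, then back off and check.

carry_out(series=[0.8,0.001,0.0003,0,0,0,0,0.8,0.001,0.0003,0,0,0,0,0.8,0.001,0,0,0,0,0,0.8,0.001,0,0,0,0,0,0.8,0.001,0,0,0,0,0,0.8,0.0007,0,0,0,0,0,0.8,0,0,0,0,0,0,0.8,0,0,0,0,0,0])

```text
time_s: 5.85
position: [0.5536, -0.0396, 0.0539]
orientation: [-0.109, 0.994, -0.0, -0.0]
wrist_force: [-1.1, -0.1, 0.1]
finger_gap: 0.0172
gripper_force: 0.0
```

carry_out(series=[0.8,-0.002,0,0,0,0,0,0.8,-0.005,0,0,0,0,0,0.8,-0.01,0,0,0,0,0,0.8,-0.015,0,0,0,0,0,0.8,-0.015,0,-0.025,0,0,0,0.8,0,0,-0.035,0,0,0,0.8,0,0,-0.035,0,0,0,0.8,0,0,-0.035,0,0,0])

```text
time_s: 6.52
position: [0.6001, -0.0289, 0.1851]
orientation: [-0.11, 0.994, 0.0, -0.0]
wrist_force: [0.2, -0.8, -0.4]
finger_gap: 0.0176
gripper_force: 0.0
```

carry_out(series=[0.8,0,0,-0.035,0,0,0,0.8,0,0,0,0,0,0,0.8,0,0,0,0,0,0,0.8,0,0,0,0,0,0])

```text
time_s: 6.85
position: [0.5999, -0.0291, 0.2181]
orientation: [-0.109, 0.994, 0.0, -0.0]
wrist_force: [-0.6, -0.0, -0.3]
finger_gap: 0.017
gripper_force: 0.0
```

```bash
python3 - <<'E'
from h import *
measure('wrist',name='w4.png');measure('top')
E
```

```text
wrist 6.85 plinth [ 0.5319 -0.0446] head [ 0.5329 -0.0448  0.0913] tcp [ 0.5999 -0.0291  0.2181] tool-frame plinth [ 0.0696 -0.0003  0.1682] doll [ 0.0687 -0.0007  0.1682] yawx [-0.976 -0.218  0.001]
top 6.9 plinth [ 0.5315 -0.0445] head [ 0.5337 -0.0447  0.0905] tcp [ 0.5995 -0.0291  0.2175] tool-frame plinth [ 0.0695 -0.0003  0.1676] doll [ 0.0674 -0.0009  0.1676] yawx [-0.976 -0.218  0.002]
```

View pics/w4.png

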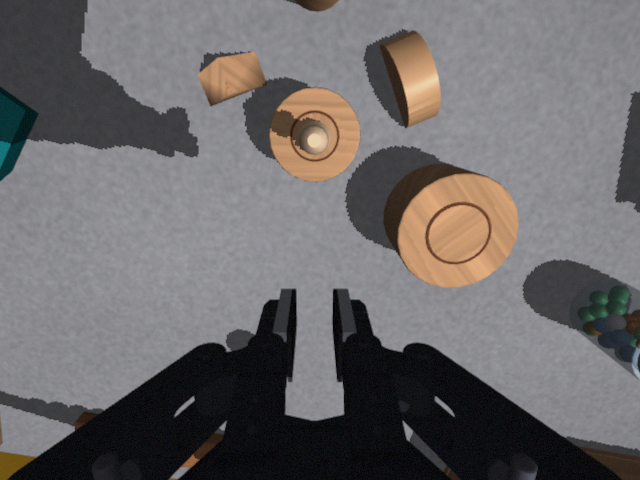

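The doll stands upright with its head at (315,139), inside the ring centred at (315,135). It measures about 1–2 mm off centre against the 6 mm allowed, the plinth has not moved and the robot is clear, so I'm handing in.

```bash
python3 -c "
from station import ctrl
print(ctrl.sign_off())"
```

```text
the job is handed in; nothing more can be done
None
```

I slid the doll to the middle of the block and handed the job in: it stands upright inside the ring, measured about 1–2 mm off centre, with the block unmoved; the hand-in returned no verdict.

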